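# Clamp a glass tile in the clutch-knob vise

## Task

Lay the blue glass tile flat and square in the little blue vise, centred between its open jaws, and let go of it; then turn the vise's black knob clockwise until the jaws hold the tile and the knob's clutch slips and clicks. Stop there, after one click or two and never more than three, and let go, leaving the tile clamped; be gentle with the glass and leave the other things on the bench alone.

Things in the scene. Friction and masses are not known exactly. Their poses are not given: they have to be found in the camera images.
- tile_blue: the blue glass tile to clamp: a loose square slab about 48 x 48 x 14 mm (hand-cut, the 48 may be out by up to 3 mm), 55 to 115 g; origin at the centre of its underside, x and y along its edges, z up. Glass: grip it with at most 40 N (80 N on its two sides together)
- vise: small vise fixed to the bench, origin on the bench under the nest; jaws close along its y. At y = -30 mm the face of the blue fixed jaw (top 26 mm above the bench), then the nest, the sliding jaw, and from y = +54 to +132 mm the blue gear housing (70 mm wide, 40 mm high) that carries the knob. Fixed jaw 44 mm wide
- nest (a point): on the nest floor, 14 mm above the bench, 30 mm from the fixed jaw's face; axes as the vise's. The tile is laid here, or 2 mm nearer the fixed jaw. The aluminium sliding jaw opposite (44 mm wide, 13 mm above the floor) starts 56 to 63 mm from the fixed one. The floor is a bar only 36 mm wide along x, open at the sides, so fingers can straddle the overhanging tile along x
- knob_grip (a point): on the upright axis of the black round knob, 70 mm above the bench, at the height to grip. Knob 36 mm across, 52 to 86 mm above the bench, on a 16 mm stem; grip at any yaw, regrip at will. Clockwise from above closes: after 1 to 5 rad the jaws are tight. Running free it takes 0.10 N m; then its clutch slips at 0.15 to 0.25 N m, rippling, 12 clicks a turn (0.52 rad each). Let go, it stays tight
- telltale (a joint): small red wear pin (7 mm across) in the knob's top; it creeps up as the clutch slips. Value in m, 0 as long as the clutch has not slipped, then 0.0002 m for each radian of slip: 0.1 mm a click, far less than its reading is good to, so the slip must be felt
- tile_amber: another tile of the same kind and size, amber; leave alone. Origin at the centre of its underside
- tile_white: another tile of the same kind and size, white; leave alone. Origin at the centre of its underside
- glue: white glue bottle with a green cap, 56 mm across, 150 mm high, standing; leave alone. Origin at the centre of its underside
- bowl: white bowl, 110 mm across, 45 mm high; leave alone. Origin at the centre of its underside
- float_trowel: plasterer's float: steel plate 120 x 60 mm with a wooden handle, 40 mm high; leave alone. Origin at the centre of its underside

How it is judged:
By the outcome, as a careful person would: the job done as asked, in the order asked, and still so for the second after the job is handed in, with the robot touching nothing.
It also fails if it takes over 72 s, if anything falls off the work surface, if the arm or the gripper's body presses on something with over 40 N, if the wrist force passes 120 N, or if a joint passes its speed limit or range.

## Robot

A 6-joint arm with a two-finger parallel gripper is mounted at the origin on the work surface. World frame = base frame: x ahead of the robot, y to its left, z up, the work surface at z = 0. Lengths are in mm, angles in rad, forces in N, time in s.
With the tool pointing down it reaches from about 275 to 1000 mm from the base axis. Payload 8.4 kg.
Tool frame: the origin (TCP) lies between the finger pads; the fingertips stand 22 mm ahead of it and the grasp point (between the pads) lies 3 mm ahead of it; z points along the fingers, y is the line along which they close (so a half turn about z gives the same grasp; the last joint's range is limited). The gripper opens to 85 mm and grips with 20 to 120 N. Pads are 22 mm wide; open, the fingers measure 114 mm over their backs; the gripper's body (76 mm by 85 mm) begins 54 mm behind the grasp point. The pads swing forward as they close: fully open they stand 13 mm farther back than shut.
Start: joints at [1.161, 0.353, 1.633, -0, 1.155, -0.002], TCP at [247.868, 573.75, 253.281] pointing down, gripper open.
Joint ranges: [-2.63, 2.63], [-0.92, 2.1], [0.06, 2.66], [-1.3, 4.44], [0, 2.69], [-3.02, 3.02]. Speed limits (rad/s): [2.22, 2.22, 2.79, 3.14, 3.14, 3.14].

## Interface

Orientations are given as [roll, pitch, yaw] about the fixed x, y, z axes, in that order (R = Rz(yaw) Ry(pitch) Rx(roll)).
In Python, from rig import r, grab_frame gives the robot as it stands.
- The arm moves only by the shell command python3 -m inch 'ROWS' [FORCE]. ROWS is JSON, a list of rows, each a list of 7 numbers: the turn, a rotation vector about the tool's x, y, z as a fraction of full scale, then the shift along the tool's x, y, z as a fraction of full scale, then the closure, from 0 (fully open) to 1 (shut). In form: [[rx, ry, rz, dx, dy, dz, fingers], ...]. A call has 1 to 8 rows; each row shifts and turns the commanded pose from where the row before left it, along the tool's axes as they then stand; what a row does not reach is not made up. Full scale, the value 1, is 2.5 cm for a shift and pi rad for a turn. A row lasts 1/12 s, in which the tool goes at most 41.7 mm and 7.16 degrees, less where a joint would pass 70% of its speed; a pose out of reach is approached as far as the arm can. A call with a number of a shift or a turn outside -1 to 1 is refused whole. A call with a gripper value outside its range is refused whole. The fingers move at their own pace and stop on an object; FORCE is the grip in N (left out, the last holds). Time passes only in rows, so rows that do not move let the fingers close. It gives the time, the measured TCP pose, the force, the opening and the grip force at its end, in the units of the state.
- r.sense(): the state, without advancing time (a new reading comes with each control period).
- grab_frame(name): name is "scene" or "top" or "wrist"; returns a dict with "pixels" (420x560x3 uint8, red, green, blue), "z_map" (420x560 float32, mm along the optical axis (not along the pixel's ray), 0 where there is no reading), "vertical_fov" (degrees; the focal length in pixels is half the picture's height over the tangent of half this angle, whatever the lens; pixels are square), "cx", "cy" (the principal point, pixels), "cam_to_world" (4x4, takes a point from camera to world coordinates). Camera axes: x right, y down, z forward; pixel columns grow to the right and rows downward; lengths in mm; the calibration is good to about 2 mm. A picture is of the moment at which its call begins.
- r.sign_off(): hands the job in; it is judged then, once.
The state is a dict: "clock": time; "qpos": joint angles; "qvel": joint speeds; "joint_efforts": joint torques, N m; "eef_pos": TCP position; "tcp_rot": TCP orientation; "contact_force": force on the tool from outside, world axes, zero at the start; "wrist_torque": the same for the moment, N m; "opening": opening from 0.0 (shut) to 1.0 (fully open); "grasp_force": force on a finger pad.
Only numpy, scipy, OpenCV 4.12 (cv2) and the standard library are available. Lean on these libraries where they do the work, as an engineer would, in place of code of your own. Each camera call takes 0.05 s, during which the arm holds its last target. There are 200 camera calls.

## Working session

There is one attempt and no reset: what is moved stays moved. The work goes in short steps, Python scripts to look and compute and a shell command to move; the robot and the scene stay as the last step left them, time stands still between calls to the robot, and variables do not carry over. Pictures are saved under pics/ and viewed, at most 10 in all, crops included, and the job is handed in when it is done.

```bash
mkdir -p pics
cat > h.py <<'E'
import numpy as np,cv2
from rig import r,grab_frame
def get(n,f):
    d=grab_frame(n); np.savez(''+f+'.npz',**d); cv2.imwrite('pics/'+f+'.png',d['pixels'][:,:,::-1]); return d
def pts(d):
    h,w=d['z_map'].shape; f=h/2/np.tan(np.radians(float(d['vertical_fov']))/2)
    u,v=np.meshgrid(np.arange(w),np.arange(h)); z=d['z_map']
    P=np.stack([(u-d['cx'])/f*z,(v-d['cy'])/f*z,z,np.ones_like(z)],-1)@np.array(d['cam_to_world']).T
    P=P[...,:3]; P[z==0]=np.nan; return P
E
python3 - <<'E'
from h import *
for n in('top','scene'): d=get(n,n+'0'); print(d['cam_to_world'].round(3).tolist(),d['vertical_fov'])
s=r.sense(); print(s)
E
```

```text
[[-0.1, -0.974, 0.204, 404.309], [-0.995, 0.098, -0.021, 18.182], [0.001, -0.205, -0.979, 1006.642], [0.0, 0.0, 0.0, 1.0]] 54.74347054847664
[[0.245, 0.842, -0.48, 1225.614], [0.97, -0.216, 0.116, -152.925], [-0.006, -0.494, -0.869, 1174.069], [0.0, 0.0, 0.0, 1.0]] 42.86369613883774
{'clock': 0.1, 'qpos': array([ 1.16061936e+00,  3.53571542e-01,  1.63406037e+00,  1.82542275e-05,
        1.15515967e+00, -2.40335197e-03]), 'qvel': array([-0.00242016, -0.0007523 , -0.00159567, -0.0020773 , -0.00053263,
        0.00131138]), 'joint_efforts': array([ 1.40763434e-03, -6.06354761e+01, -3.42820823e+01,  1.08102370e-04,
        3.75528864e-03,  4.00332124e-05]), 'eef_pos': array([247.69667523, 573.40002777, 252.64105216]), 'tcp_rot': array([-3.14039377e+00, -1.95725986e-05,  2.73381165e+00]), 'contact_force': array([ 0.72214291, -0.05308452, -0.38168593]), 'wrist_torque': array([-0.0120435 ,  0.00228634, -0.00382301]), 'grasp_force': 0.0, 'opening': 0.9979943112100038}
```

View pics/top0.png

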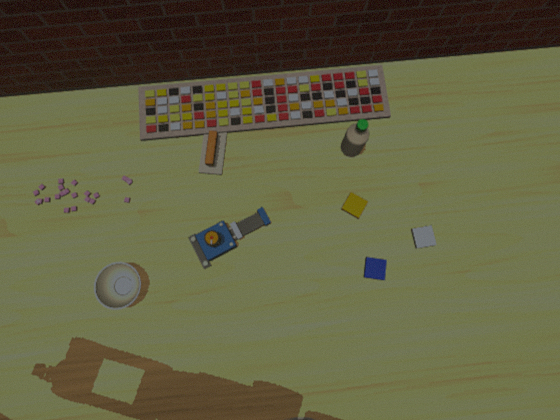

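View pics/scene0.png

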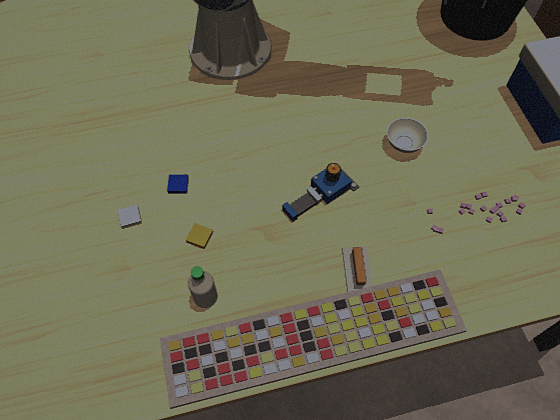

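The top view shows the blue tile at (375,268), the vise's fixed jaw at (264,216), its sliding jaw at (237,229) and the knob at (212,238). The amber tile is at (355,205), well clear. I'll measure these now.

Run:
```python
from h import *
d=dict(np.load('top0.npz')); P=pts(d); I=d['pixels'].astype(int)
R,G,B=I[...,0],I[...,1],I[...,2]
print('table z',np.nanmedian(P[300:350,200:400,2]))
def rect(m,name):
    Q=P[m]; Q=Q[~np.isnan(Q[:,0])]; 
    (c,s,a)=cv2.minAreaRect(Q[:,:2].astype(np.float32)); print(name,len(Q),np.round(c,1),np.round(s,1),round(a,1),'z',np.percentile(Q[:,2],[5,50,95]).round(1),'mean',Q.mean(0).round(1))
u,v=np.meshgrid(np.arange(560),np.arange(420))
blue=(B>R+30)&(B>G+20)
t=blue&(abs(u-375)<25)&(abs(v-268)<25)
rect(t,'tile'); rect(t&(P[...,2]>10),'tiletop')
vb=(u>180)&(u<280)&(v>195)&(v<275)
rect(vb&blue&(u>250),'fixjaw'); rect(vb&(P[...,2]>36)&(P[...,2]<45),'housing')
rect(vb&(P[...,2]>78),'knob'); 
rect(vb&(P[...,2]>9)&(P[...,2]<18)&(u>238)&(u<262),'floor')
rect(vb&(P[...,2]>22)&(P[...,2]<32)&(u<250),'slide')
c=cv2.resize(d['pixels'][190:290,180:400,::-1],None,fx=3.6,fy=3.6,interpolation=cv2.INTER_CUBIC)
cv2.imwrite('pics/crop1.png',cv2.convertScaleAbs(c,alpha=1.5))
```

```text
table z 1.1630605547087498
tile 407 [ 441.3 -229.6] [49.4 47.4] 75.8 z [11.6 14.6 17.4] mean [ 440.9 -229.1   14.6]
tiletop 399 [ 441.3 -229.6] [49.4 47.3] 75.9 z [11.9 14.7 17.4] mean [ 441.1 -229.2   14.7]
fixjaw 94 [594.7  27.5] [40.2 13.3] 21.6 z [23.  26.6 29.4] mean [594.9  27.5  26.4]
housing 695 [547.1 147.8] [70.5 77.8] 22.6 z [37.8 40.6 43.5] mean [544.6 145.5  40.7]
knob 203 [545.8 149.2] [35.4 35.2] 60.3 z [83.3 87.  89.8] mean [545.4 149.   86.8]
floor 331 [580.4  66.4] [38.  72.3] 26.2 z [11.1 14.4 17. ] mean [582.2  62.6  14.3]
slide 138 [537.6 118.3] [ 48.5 107.1] 62.0 z [23.5 26.8 30.4] mean [560.  104.3  26.9]
```

View pics/crop1.png

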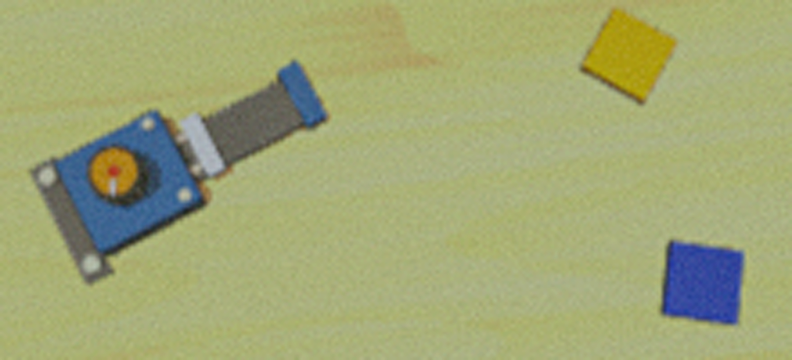

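Measured positions:

| Item | Position (mm) | Orientation / height |
|---|---|---|
| Tile | (441,-229) | edges at about -14°, top at 14.7 |
| Vise nest | about (581,61) | yaw about 22° |
| Knob | (545.5,149) | top at 87 |

These agree with the sizes given. Next I'll move above the tile.

```bash
A='[0,0,0,-0.6,-0.8,0,0]'
python3 -m inch '[[0,0,0,-0.3,-0.4,0,0],[0,0,0,-0.6,-0.8,0,0],[0,0,0,-0.6,-0.8,0,0],[0,0,0,-0.6,-0.8,0,0],[0,0,0,-0.6,-0.8,0,0],[0,0,0,-0.6,-0.8,0,0],[0,0,0,-0.6,-0.8,0,0],[0,0,0,-0.6,-0.8,0,0]]' 30
python3 -m inch '[[0,0,0,-0.6,-0.8,0,0],[0,0,0,-0.6,-0.8,0,0],[0,0,0,-0.6,-0.8,0,0],[0,0,0,-0.6,-0.8,0,0],[0,0,0,-0.6,-0.8,0,0],[0,0,0,-0.6,-0.8,0,0],[0,0,0,-0.6,-0.8,0,0],[0,0,0,-0.6,-0.8,0,0]]'
python3 -m inch '[[0,0,0,-0.6,-0.8,0,0],[0,0,0,-0.6,-0.8,0,0],[0,0,0,-0.6,-0.8,0,0],[0,0,0,-0.6,-0.8,0,0],[0,0,0,-0.6,-0.8,0,0],[0,0,0,-0.6,-0.8,0,0],[0,0,0,-0.6,-0.8,0,0],[0,0,0,-0.6,-0.8,0,0]]'
```

```text
clock: 0.77
eef_pos: [291.6, 389.3, 253.0]
tcp_rot: [-3.141, 0.0, 2.734]
contact_force: [0.6, 0.1, 0.2]
opening: 0.999
grasp_force: 0.0
clock: 1.43
eef_pos: [337.8, 195.1, 253.1]
tcp_rot: [-3.141, -0.0, 2.734]
contact_force: [0.9, -0.0, -0.2]
opening: 1.001
grasp_force: 0.0
clock: 2.1
eef_pos: [384.3, 0.9, 253.1]
tcp_rot: [-3.141, -0.0, 2.734]
contact_force: [0.5, -0.5, -0.3]
opening: 1.003
grasp_force: 0.0
```

```bash
python3 -m inch '[[0,0,0,-0.6,-0.8,0,0],[0,0,0,-0.6,-0.8,0,0],[0,0,0,-0.6,-0.8,0,0],[0,0,0,-0.6,-0.8,0,0],[0,0,0,-0.6,-0.8,0,0],[0,0,0,-0.6,-0.8,0,0],[0,0,0,-0.6,-0.8,0,0],[0,0,0,-0.6,-0.8,0,0]]'
python3 -m inch '[[0,0,0,-0.6,-0.8,0,0],[0,0,0,-0.2,-0.3,0,0],[0,0,0.0374,0,0,0,0],[0,0,0.0374,0,0,0,0],[0,0,0.0374,0,0,0,0],[0,0,0.0374,0,0,0,0],[0,0,0.0374,0,0,0,0],[0,0,0.0374,0,0,0,0]]'
python3 -m inch '[[0,0,0.0374,0,0,0.5,0],[0,0,0.0374,0,0,0.5,0],[0,0,0.0374,0,0,0.5,0],[0,0,0.0374,0,0,0.5,0],[0,0,0.0374,0,0,0.5,0],[0,0,0.0374,0,0,0.2,0],[0,0,0,0,0,0,0],[0,0,0,0,0,0,0]]'
python3 - <<'E'
from h import *
d=get('wrist','w1'); P=pts(d); I=d['pixels'].astype(int)
R,G,B=I[...,0],I[...,1],I[...,2]
m=((B>R+30)&(B>G+20)).astype(np.uint8)
n,l,st,c=cv2.connectedComponentsWithStats(m); k=1+np.argmax(st[1:,4]); print(st[k],c[k])
m=(l==k)&(P[...,2]>11)
Q=P[m]; print(len(Q),Q.mean(0),np.nanpercentile(Q[:,2],[5,50,95]))
rc=cv2.minAreaRect(Q[:,:2].astype(np.float32)); print(rc)
s=r.sense(); print(s['eef_pos'],s['tcp_rot'],s['qpos'])
E
```

```text
clock: 2.77
eef_pos: [430.9, -193.3, 253.1]
tcp_rot: [-3.141, -0.0, 2.734]
contact_force: [0.2, -0.1, 0.5]
opening: 0.999
grasp_force: 0.0
clock: 3.43
eef_pos: [438.3, -224.6, 253.0]
tcp_rot: [-3.141, -0.001, 2.023]
contact_force: [-0.2, 0.8, -0.3]
opening: 1.003
grasp_force: 0.0
clock: 4.1
eef_pos: [438.5, -224.7, 185.6]
tcp_rot: [-3.141, -0.0, 1.328]
contact_force: [-0.0, 0.2, 1.1]
opening: 0.999
grasp_force: 0.0
[ 261  172   54   52 2659] [287.48740128 197.54795036]
2634 [ 444.70682361 -227.13848859   14.77495108] [13.59282948 14.80249538 15.95831403]
((444.4848937988281, -228.0883331298828), (48.08308029174805, 48.23841857910156), 76.23938751220703)
[ 438.94031579 -224.933967    186.04501652] [-3.14150048e+00 -4.74733908e-05  1.32804534e+00] [-4.76613525e-01  2.30848743e-01  1.97489363e+00  3.08263328e-05
  9.35950949e-01 -2.33880820e-01]
```

View pics/w1.png

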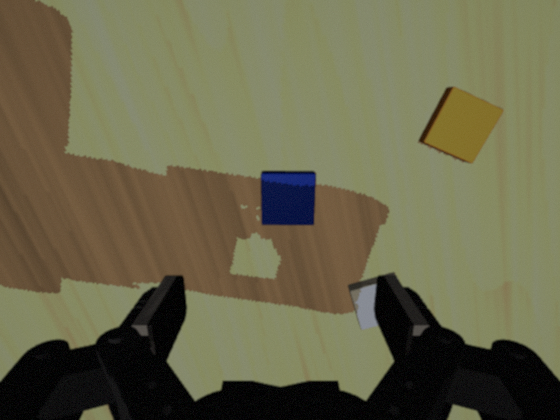

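The wrist view shows the blue tile at (288,198), square to the tool. It sits about 6 mm to +y and 2 mm to -x of the TCP. I'll align and go down.

```bash
python3 -m inch '[[0,0,0,-0.08,0.24,0.8,0],[0,0,0,0,0,1,0],[0,0,0,0,0,1,0],[0,0,0,0,0,1,0],[0,0,0,0,0,1,0],[0,0,0,0,0,0.6,0],[0,0,0,0,0,0,0],[0,0,0,0,0,0,0]]' 25
python3 -m inch '[[0,0,0,0,0,0.4,0],[0,0,0,0,0,0.4,0],[0,0,0,0,0,0.3,0],[0,0,0,0,0,0,0],[0,0,0,0,0,0,0.2],[0,0,0,0,0,0,0.3],[0,0,0,0,0,0,0.35],[0,0,0,0,0,0,0.35]]'
```

```text
clock: 4.82
eef_pos: [444.4, -228.5, 50.9]
tcp_rot: [-3.141, -0.0, 1.326]
contact_force: [-0.4, -1.2, 0.8]
opening: 0.999
grasp_force: 0.0
clock: 5.48
eef_pos: [444.8, -228.7, 23.6]
tcp_rot: [3.141, 0.0, 1.324]
contact_force: [0.3, 0.0, 0.2]
opening: 0.649
grasp_force: 0.0
```

```bash
python3 -m inch '[[0,0,0,0,0,0,0.4],[0,0,0,0,0,0,0.45],[0,0,0,0,0,0,0.5],[0,0,0,0,0,0,0.55],[0,0,0,0,0,0,0.6],[0,0,0,0,0,0,0.6],[0,0,0,0,0,0,0.6],[0,0,0,0,0,0,0.6]]'
```

```text
clock: 6.15
eef_pos: [444.7, -228.7, 23.7]
tcp_rot: [3.141, 0.0, 1.324]
contact_force: [-0.7, 0.2, 5.8]
opening: 0.578
grasp_force: 25.9
```

```bash
python3 -m inch '[[0,0,0,0,0,-0.4,0.6],[0,0,0,0,0,-1,0.6],[0,0,0,0,0,-1,0.6],[0,0,0,0,0,-1,0.6],[0,0,0,0,0,-1,0.6],[0,0,0,0.5,0.1,-1,0.6],[0,0,0,0.96,0.19,-0.8,0.6],[0,0,0,0.96,0.19,-0.4,0.6]]'
python3 -m inch '[[0,0,0,0.96,0.19,0,0.6],[0,0,0,0.96,0.19,0,0.6],[0,0,0,0.96,0.19,0,0.6],[0,0,0,0.96,0.19,0,0.6],[0,0,0,0.96,0.19,0,0.6],[0,0,0,0.96,0.19,0,0.6],[0,0,0,0.96,0.19,0,0.6],[0,0,0,0.96,0.19,0,0.6]]'
python3 -m inch '[[0,0,0,0.96,0.19,0,0.6],[0,0,0,0.96,0.19,0,0.6],[0,0,-0.0336,0,0,0,0.6],[0,0,-0.0336,0,0,0,0.6],[0,0,-0.0336,0,0,0,0.6],[0,0,-0.0336,0,0,0,0.6],[0,0,-0.0336,0,0,0,0.6],[0,0,-0.0336,0,0,0,0.6]]'
python3 -m inch '[[0,0,0,0,0,0,0.6],[0,0,0,0,0,0,0.6]]'
python3 - <<'E'
from h import *
d=get('wrist','w2'); P=pts(d)
s=r.sense(); print(s['eef_pos'],s['tcp_rot'],s['qpos'])
cv2.imwrite('pics/w2b.png',cv2.resize(d['pixels'][90:420,60:500,::-1],None,fx=1.8,fy=1.8,interpolation=cv2.INTER_CUBIC))
E
```

```text
clock: 6.82
eef_pos: [472.0, -173.0, 191.6]
tcp_rot: [3.138, 0.0, 1.322]
contact_force: [1.4, -0.6, -1.1]
opening: 0.576
grasp_force: 26.9
clock: 7.48
eef_pos: [554.9, 5.2, 188.8]
tcp_rot: [3.142, 0.0, 1.324]
contact_force: [0.4, 0.2, -1.3]
opening: 0.578
grasp_force: 26.9
clock: 8.15
eef_pos: [575.4, 48.3, 188.7]
tcp_rot: [-3.141, -0.0, 1.963]
contact_force: [-0.1, 0.3, -1.4]
opening: 0.576
grasp_force: 26.9
clock: 8.32
eef_pos: [575.5, 48.3, 188.7]
tcp_rot: [3.142, 0.0, 1.954]
contact_force: [-0.1, -0.2, -1.3]
opening: 0.581
grasp_force: 26.9
[575.54879896  48.25528271 188.57689308] [3.14156934e+00 1.58696064e-05 1.95353784e+00] [ 8.10540453e-02  3.50215461e-01  1.79670012e+00 -9.80928043e-06
  9.94650094e-01 -3.01682125e-01]
```

View pics/w2b.png

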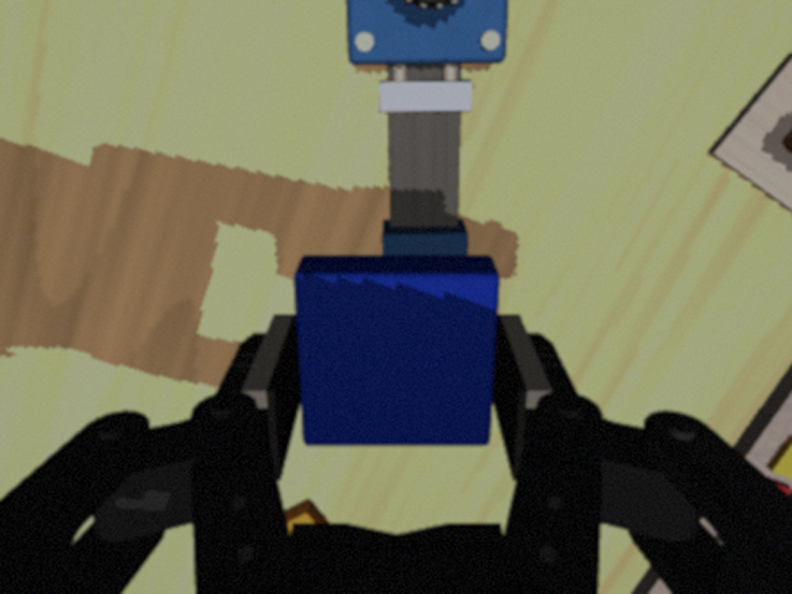

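The tile is held squarely (crop 298–497 × 257–443), and the vise is in line above it, with the floor bar at columns 389–460, sliding jaw at row 95 and fixed jaw at row 240. I'll work out both in tool-aligned coordinates from this same camera.

Run:
```python
from h import *
d=dict(np.load('w2.npz')); P=pts(d); I=d['pixels'].astype(int)
R,G,B=I[...,0],I[...,1],I[...,2]
s=r.sense(); y=s['tcp_rot'][2]; e=s['eef_pos']
D=P-e; T=np.stack([np.cos(y)*D[...,0]+np.sin(y)*D[...,1], np.sin(y)*D[...,0]-np.cos(y)*D[...,1], P[...,2]],-1)
u,v=np.meshgrid(np.arange(560),np.arange(420))
z=T[...,2]
def rep(m,n):
    Q=T[m]; c,sz,a=cv2.minAreaRect(Q[:,:2].astype(np.float32))
    print(n,len(Q),'c',np.round(c,1),np.round(sz,1),round(a,2),'x',np.percentile(Q[:,0],[1,50,99]).round(1),'y',np.percentile(Q[:,1],[1,50,99]).round(1),'z',np.percentile(Q[:,2],[2,50,98]).round(1))
cu=60+u*0; U=(u-60)*1.8; V=(v-90)*1.8
held=(B>R+20)&(U>280)&(U<510)&(V>250)&(V<450)&(z>120)
rep(held,'tile all'); zt=np.percentile(z[held],80); rep(held&(z>zt-3),'tile top')
c=(U>340)&(U<520)&(V<260)
rep(c&(z>9)&(z<19)&(V>125)&(V<190),'floor')
rep(c&(z>22)&(z<32)&(V>70)&(V<120),'slide')
rep(c&(z>22)&(z<32)&(V>200),'fixed')
rep(c&(z>36)&(z<46),'housing')
rep(c&(z>50),'knob')
# row profile along axis centre column
for vv in range(125,236,3):
    k=T[vv,290:302]; print(vv,np.nanmedian(k,0).round(1),end=' | ')
```

```text
tile all 11303 c [0.1 0.3] [50.  50.4] 0.26 x [-23.5   4.5  24.6] y [-23.9   0.2  24.2] z [170.3 179.5 180.7]
tile top 10473 c [0.  0.1] [49.8 50.2] 0.26 x [-23.6   2.6  24.4] y [-24.    0.2  24.2] z [178.2 179.5 180.7]
floor 1407 c [17.2 13.6] [33.1 36.3] 0.02 x [ 1.  17.9 33.6] y [-3.7 13.6 31.1] z [13.3 14.7 16.2]
slide 990 c [51.6 13.3] [19.2 43.5] 0.01 x [42.2 50.  61.1] y [-8.4 12.8 34.6] z [22.7 27.1 28.5]
fixed 624 c [-24.4  14.4] [43.6 11.8] 89.71 x [-30.2 -24.1 -19. ] y [-7.3 14.6 35.8] z [23.2 26.6 27.9]
housing 7187 c [103.9  12.6] [70.1 78.5] 89.45 x [ 65.4  99.2 141.7] y [-21.8   9.4  46.7] z [38.7 40.7 42.6]
knob 3186 c [73.3  9.3] [102.4  38.5] 4.94 x [ 24.1 104.4 122.4] y [-9.4 11.8 29.2] z [ 79.6  87.3 169.4]
125 [65.3 12.4 39.4] | 128 [61.5 13.5 15.1] | 131 [58.9 14.  14.9] | 134 [56.3 13.6 14.6] | 137 [54.9 13.1 27.1] | 140 [52.4 13.1 27.3] | 143 [50.  13.1 27.6] | 146 [47.5 13.1 27.5] | 149 [44.9 13.2 27.1] | 152 [42.3 13.3 26.3] | 155 [38.1 13.8 14.9] | 158 [35.4 13.9 15. ] | 161 [32.7 13.9 14.7] | 164 [30.  14.  14.6] | 167 [27.2 14.  14.4] | 170 [24.6 14.  15. ] | 173 [21.9 14.1 15. ] | 176 [19.  14.1 14.7] | 179 [16.2 14.2 14.6] | 182 [13.3 14.2 14.2] | 185 [10.6 14.2 14.8] | 188 [ 7.7 14.3 14.3] | 191 [ 5.  14.4 14.8] | 194 [ 2.2 14.4 15. ] | 197 [-0.8 14.4 14.7] | 200 [-3.7 14.5 14.7] | 203 [-6.6 14.5 14.8] | 206 [-9.5 14.5 14.9] | 209 [-12.4  14.6  15. ] | 212 [-15.4  14.6  14.9] | 215 [-18.3  14.6  15.1] | 218 [-19.3  14.4  20.9] | 221 [-20.1  14.2  26.9] | 224 [-23.2  14.2  26.4] | 227 [-26.   14.7  26.7] | 230 [-29.   14.3  26.6] | 233 [ 24.4   7.3 168.7] |
```

```bash
python3 -m inch '[[0,0,-0.002,0.424,0.548,0.2,0.6],[0,0,0,0,0,0.8,0.6],[0,0,0,0,0,1,0.6],[0,0,0,0,0,1,0.6],[0,0,0,0,0,1,0.6],[0,0,0,0,0,0.8,0.6],[0,0,0,0,0,0.3,0.6],[0,0,0,0,0,0,0.6]]'
python3 -m inch '[[0,0,0,0,0,0,0.6],[0,0,0,0,0,0,0.6]]'
python3 - <<'E'
from h import *
d=get('wrist','w3'); P=pts(d)
cv2.imwrite('pics/w3b.png',cv2.resize(d['pixels'][90:420,60:500,::-1],None,fx=1.8,fy=1.8,interpolation=cv2.INTER_CUBIC))
I=d['pixels'].astype(int)
R,G,B=I[...,0],I[...,1],I[...,2]
s=r.sense(); y=s['tcp_rot'][2]; e=s['eef_pos']; print(e,y)
D=P-e; T=np.stack([np.cos(y)*D[...,0]+np.sin(y)*D[...,1], np.sin(y)*D[...,0]-np.cos(y)*D[...,1], P[...,2]],-1)
z=T[...,2]
u,v=np.meshgrid(np.arange(560),np.arange(420))
def rep(m,n):
    Q=T[m]; c,sz,a=cv2.minAreaRect(Q[:,:2].astype(np.float32))
    print(n,len(Q),'c',np.round(c,1),np.round(sz,1),round(a,2),'x',np.percentile(Q[:,0],[1,50,99]).round(1),'y',np.percentile(Q[:,1],[1,50,99]).round(1),'z',np.percentile(Q[:,2],[2,50,98]).round(1))
rep((B>R+20)&(z>46)&(z<55)&(abs(T[...,0])<27)&(abs(T[...,1])<27),'tile')
m=(abs(T[...,1])<30)
rep(m&(z>24)&(z<31)&(T[...,0]>20)&(T[...,0]<48),'slide')
rep(m&(z>37)&(z<44)&(T[...,0]>45),'housing')
rep(m&(z>83)&(z<92)&(T[...,0]>60),'knob')
rep(m&(z>24)&(z<31)&(T[...,0]<-20),'fixed')
E
```

```text
clock: 9.03
eef_pos: [583.3, 63.6, 58.8]
tcp_rot: [-3.138, -0.001, 1.962]
contact_force: [-0.1, 0.6, -0.3]
opening: 0.571
grasp_force: 26.9
clock: 9.2
eef_pos: [585.5, 63.6, 62.0]
tcp_rot: [3.14, 0.0, 1.963]
contact_force: [0.4, -0.3, 0.0]
opening: 0.577
grasp_force: 26.9
[585.51936847  63.50608015  62.201506  ] 1.9630006391569341
tile 10874 c [0.2 0.4] [50.3 50.6] 0.44 x [-23.6   3.5  24.6] y [-23.9   0.2  24.3] z [48.4 52.9 54. ]
slide 2552 c [39.9 -1. ] [16.  43.9] 0.22 x [32.2 39.5 46.1] y [-22.4  -1.2  20.3] z [24.7 27.2 28.5]
housing 11588 c [86.5  0. ] [60. 64.] 89.99 x [ 55.   72.5 117.3] y [-29.7   3.7  29.7] z [39.2 40.8 42.9]
knob 13111 c [91.5 -1. ] [37.3 29.4] 89.96 x [ 78.6  93.9 105.6] y [-17.7  -1.   15.7] z [84.7 87.2 88.9]Traceback (most recent call last):
  File "<stdin>", line 18, in <module>
  File "<stdin>", line 12, in rep
    return _quantile_unchecked(
        a, q, axis, out, overwrite_input, method, keepdims, weights)
    return _ureduce(a,
                    func=_quantile_ureduce_func,
    ...<5 lines>...
                    overwrite_input=overwrite_input,
                    method=method)
    r = func(a, **kwargs)
    result = _quantile(arr,
                       quantiles=q,
    ...<2 lines>...
                       out=out,
                       weights=wgt)
    slices_having_nans = np.isnan(arr[-1, ...])
                                  ~~~^^^^^^^^^
IndexError: index -1 is out of bounds for axis 0 with size 0
```

View pics/w3b.png

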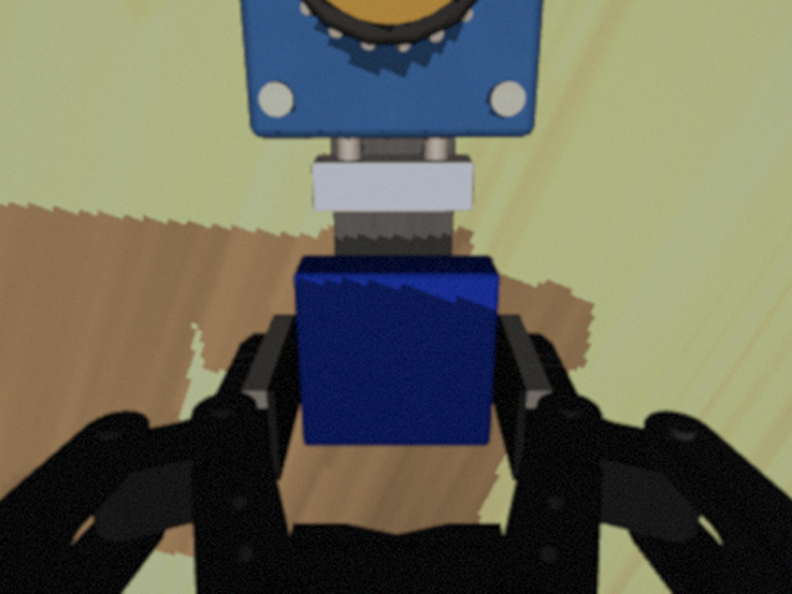

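The tile is centred over the nest, with about 7 mm to the sliding jaw and about 1 mm of lateral offset. I'll correct that and lower it.

```bash
python3 -m inch '[[0,0,0,0,-0.036,0.2,0.6],[0,0,0,0,0,0.3,0.6],[0,0,0,0,0,0.3,0.6],[0,0,0,0,0,0.08,0.6],[0,0,0,0,0,0,0.6],[0,0,0,0,0,0,0.6]]'
python3 -m inch '[[0,0,0,0,0,0.04,0.6],[0,0,0,0,0,0.02,0.6],[0,0,0,0,0,0,0.6]]'
```

```text
clock: 9.75
eef_pos: [583.4, 62.8, 38.4]
tcp_rot: [-3.141, -0.0, 1.963]
contact_force: [-0.4, -0.5, -0.8]
opening: 0.573
grasp_force: 26.9
clock: 10.0
eef_pos: [583.6, 62.9, 37.7]
tcp_rot: [3.142, 0.0, 1.963]
contact_force: [-1.9, 0.1, 5.5]
opening: 0.572
grasp_force: 27.6
```

```bash
python3 -m inch '[[0,0,0,0,0,0,0.4],[0,0,0,0,0,0,0.35],[0,0,0,0,0,0,0.3],[0,0,0,0,0,0,0.25],[0,0,0,0,0,0,0.25],[0,0,0,0,0,-0.1,0.25],[0,0,0,0,0,-0.4,0.25],[0,0,0,0,0,-0.8,0.25]]'
python3 -m inch '[[0,0,0,0,0,-1,0.2],[0,0,0,0,0,-1,0],[0,0,0,0,0,-1,0],[0,0,0,-0.8,0,-1,0],[0,0,0,-0.6,0,0,0],[0,0,0,0,0,0,0],[0,0,0,0,0,0,0]]'
python3 - <<'E'
from h import *
d=get('wrist','w4'); P=pts(d)
cv2.imwrite('pics/w4b.png',cv2.resize(d['pixels'][0:330,60:500,::-1],None,fx=1.8,fy=1.8,interpolation=cv2.INTER_CUBIC))
I=d['pixels'].astype(int)
R,G,B=I[...,0],I[...,1],I[...,2]
s=r.sense(); y=s['tcp_rot'][2]; e=s['eef_pos']; print(e,y,s['qpos'])
D=P-e; T=np.stack([np.cos(y)*D[...,0]+np.sin(y)*D[...,1], np.sin(y)*D[...,0]-np.cos(y)*D[...,1], P[...,2]],-1)
z=T[...,2]
def rep(m,n):
    Q=T[m]
    if len(Q)<9: return print(n,0)
    c,sz,a=cv2.minAreaRect(Q[:,:2].astype(np.float32))
    print(n,len(Q),'c',np.round(c,1),np.round(sz,1),round(a,2),'x',np.percentile(Q[:,0],[1,50,99]).round(1),'y',np.percentile(Q[:,1],[1,50,99]).round(1),'z',np.percentile(Q[:,2],[2,50,98]).round(1))
x=T[...,0]-35
rep((B>R+20)&(z>18)&(z<35)&(abs(x)<28)&(abs(T[...,1])<30),'tile')
m=(abs(T[...,1])<40)
rep(m&(z>24)&(z<31)&(x>27)&(x<48),'slide')
rep(m&(z>24)&(z<31)&(x<-29)&(x>-42),'fixed')
rep(m&(z>37)&(z<44)&(x>45),'housing')
rep(m&(z>83)&(z<92)&(x>60),'knob')
E
```

```text
clock: 10.67
eef_pos: [582.1, 62.8, 68.8]
tcp_rot: [-3.138, -0.001, 1.963]
contact_force: [-0.2, -0.3, 0.5]
opening: 0.751
grasp_force: 0.0
clock: 11.25
eef_pos: [597.0, 30.0, 170.2]
tcp_rot: [3.141, 0.0, 1.962]
contact_force: [-0.4, 0.8, -0.2]
opening: 0.997
grasp_force: 0.0
[596.37043881  30.42353971 169.43571587] 1.962494668474712 [ 4.83397443e-02  4.01477992e-01  1.76773710e+00  2.67146852e-04
  9.73334260e-01 -3.43509204e-01]
tile 3821 c [34.4  0.6] [49.3 49.8] 89.92 x [10.1 35.8 59.2] y [-23.4   0.6  24.7] z [27.  28.7 30.1]
slide 1087 c [74.8  1.3] [43.6 16.2] 88.9 x [67.2 73.9 81.9] y [-20.1   1.4  22.9] z [25.3 27.3 28.8]
fixed 747 c [-0.8  1.5] [44.  12.3] 89.92 x [-6.8 -0.7  5.2] y [-19.7   1.4  23.3] z [25.2 26.6 28. ]
housing 6307 c [117.8   1.2] [70.1 57.1] 89.99 x [ 89.4 110.1 145.2] y [-33.    1.4  35.4] z [38.7 40.8 42.7]
knob 2473 c [122.9   1.3] [22.5 36.9] 1.22 x [112.6 124.7 133.6] y [-15.7   1.3  18.2] z [83.8 87.2 88.9]
```

View pics/w4b.png

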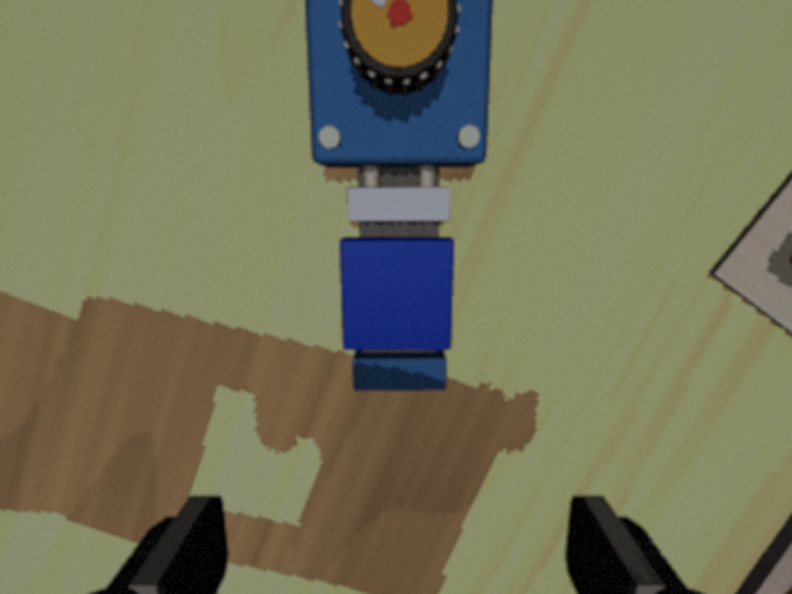

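The tile lies flat and square (crop 342–453 × 238–350), within about 1 mm of the nest. Next I'll measure the knob axis at the red pin (400,12).

Run:
```python
from h import *
d=dict(np.load('w4.npz')); P=pts(d); I=d['pixels'].astype(int)
R,G,B=I[...,0],I[...,1],I[...,2]
s=r.sense(); y=s['tcp_rot'][2]; e=s['eef_pos']
D=P-e; T=np.stack([np.cos(y)*D[...,0]+np.sin(y)*D[...,1], np.sin(y)*D[...,0]-np.cos(y)*D[...,1], P[...,2]],-1)
u,v=np.meshgrid(np.arange(560),np.arange(420))
m=(R>G+80)&(abs(u-282)<12)&(v<20); print(m.sum(),np.median(T[m],0),np.percentile(v[m],[0,100]))
m=(T[...,2]>83)&(T[...,2]<92)&(T[...,0]>95); Q=T[m][:,:2]
# circle fit to the front rim, radius 18
from scipy.optimize import least_squares
ed=np.array([Q[(abs(Q[:,1]-t)<1),0].min() for t in np.arange(-11,14,2)]); t=np.arange(-11,14,2)
print(least_squares(lambda p: np.hypot(ed-p[0],t-p[1])-18,[130,1]).x)
```

```text
111 [130.28558835   1.78113889  88.15746054] [ 0. 12.]
[129.77585846   1.3980121 ]
```

```bash
python3 -m inch '[[0,0,0,0.8,0.06,0,0],[0,0,0,0.9,0,0,0],[0,0,0,0.9,0,0,0],[0,0,0,0.9,0,0,0],[0,0,0,0.9,0,0,0],[0,0,0,0.8,0,0,0],[0,0,-0.0394,0,0,0,0],[0,0,-0.0394,0,0,0,0]]'
python3 -m inch '[[0,0,-0.0394,0,0,0,0],[0,0,-0.0394,0,0,0,0],[0,0,-0.0394,0,0,0,0],[0,0,-0.0394,0,0,0,0],[0,0,-0.0394,0,0,0,0],[0,0,-0.0394,0,0,0,0],[0,0,-0.0394,0,0,0,0],[0,0,-0.0394,0,0,0,0]]'
python3 -m inch '[[0,0,-0.0394,0,0,0,0],[0,0,-0.0394,0,0,0,0],[0,0,-0.0394,0,0,0,0],[0,0,-0.0394,0,0,0,0],[0,0,-0.0394,0,0,0,0],[0,0,-0.0394,0,0,0,0],[0,0,-0.0394,0,0,0,0],[0,0,-0.0394,0,0,0,0]]'
python3 -m inch '[[0,0,-0.0394,0,0,0,0],[0,0,-0.0394,0,0,0,0],[0,0,-0.0394,0,0,0,0],[0,0,-0.0394,0,0,0,0],[0,0,0,0,0,0,0],[0,0,0,0,0,0,0]]'
python3 - <<'E'
from h import *
d=get('wrist','w5'); P=pts(d); I=d['pixels'].astype(int)
R,G,B=I[...,0],I[...,1],I[...,2]
s=r.sense(); y=s['tcp_rot'][2]; e=s['eef_pos']; print(e,y,s['qpos'],s['wrist_torque'],s['contact_force'])
D=P-e; T=np.stack([np.cos(y)*D[...,0]+np.sin(y)*D[...,1], np.sin(y)*D[...,0]-np.cos(y)*D[...,1], P[...,2]],-1)
m=(T[...,2]>83)&(T[...,2]<92)&(np.hypot(T[...,0],T[...,1])<30); Q=T[m]
print(cv2.minEnclosingCircle(Q[:,:2].astype(np.float32)),len(Q))
m&=(R>G+80); print(m.sum(),np.median(T[m],0),np.median(P[m],0))
E
```

```text
clock: 11.97
eef_pos: [546.9, 152.8, 168.6]
tcp_rot: [-3.139, -0.001, 2.219]
contact_force: [0.5, -0.0, 0.7]
opening: 0.998
grasp_force: 0.0
clock: 12.63
eef_pos: [547.4, 151.6, 168.6]
tcp_rot: [-3.141, -0.003, -3.075]
contact_force: [-0.5, -1.2, 0.4]
opening: 0.996
grasp_force: 0.0
clock: 13.3
eef_pos: [547.4, 151.6, 168.6]
tcp_rot: [3.14, -0.002, -2.085]
contact_force: [-0.1, -0.3, -0.5]
opening: 1.003
grasp_force: 0.0
clock: 13.8
eef_pos: [547.8, 151.5, 168.9]
tcp_rot: [3.14, -0.0, -1.6]
contact_force: [-0.2, 0.9, 0.5]
opening: 1.0
grasp_force: 0.0
[547.94835162 151.50998918 169.11981858] -1.600663462924726 [ 2.67061871e-01  3.62058808e-01  1.83045688e+00  1.38795153e-04
  9.50472219e-01 -2.84474420e+00] [0.0244912  0.01297245 0.04164998] [-0.03122351 -0.39623968 -0.97040288]
((-0.18378543853759766, -0.43111515045166016), 18.966516494750977) 2168
23 [ 0.17306124  0.32918928 88.65872884] [547.62925872 151.28807371  88.65872884]
```

The knob is centred to within 0.5 mm. I'll go down, grip it, and read the wrist torque as I turn.

```bash
python3 -m inch '[[0,0,0,0,0,0.6,0],[0,0,0,0,0,1,0],[0,0,0,0,0,1,0],[0,0,0,0,0,0.8,0.1],[0,0,0,0,0,0.44,0.2],[0,0,0,0,0,0,0.4],[0,0,0,0,0,0,0.5],[0,0,0,0,0,0,0.6]]' 40
python3 -m inch '[[0,0,0,0,0,0,0.7],[0,0,0,0,0,0,0.75],[0,0,0,0,0,0,0.75],[0,0,0,0,0,0,0.75],[0,0,0,0,0,0,0.75]]' 40
cat > s.py <<'E'
from rig import r
s=r.sense(); print('>>',s['clock'],'z',s['tcp_rot'][2].round(3),'q6',s['qpos'][5].round(3),'tq',s['wrist_torque'].round(3),'eff6',s['joint_efforts'][5].round(3))
E
python3 s.py
python3 -m inch '[[0,0,0.02,0,0,0,0.75],[0,0,0.02,0,0,0,0.75]]';python3 s.py
python3 -m inch '[[0,0,0.02,0,0,0,0.75],[0,0,0.02,0,0,0,0.75]]';python3 s.py
```

```text
clock: 14.52
eef_pos: [548.3, 151.4, 74.7]
tcp_rot: [3.14, 0.0, -1.598]
contact_force: [-4.3, 1.5, 14.4]
opening: 0.406
grasp_force: 37.5
clock: 14.93
eef_pos: [548.3, 151.4, 74.9]
tcp_rot: [3.141, 0.0, -1.597]
contact_force: [-5.6, 1.1, 4.7]
opening: 0.407
grasp_force: 40.4
>> 14.9333 z -1.597 q6 -2.849 tq [ 0.134  0.875 -0.035] eff6 -0.059
clock: 15.1
eef_pos: [548.3, 151.4, 74.9]
tcp_rot: [3.141, 0.0, -1.725]
contact_force: [-5.3, 1.2, 4.8]
opening: 0.412
grasp_force: 40.5
>> 15.1 z -1.725 q6 -2.721 tq [0.095 0.813 0.179] eff6 -1.369
clock: 15.27
eef_pos: [548.3, 151.4, 74.9]
tcp_rot: [3.141, 0.0, -1.851]
contact_force: [-5.2, 0.0, 4.5]
opening: 0.406
grasp_force: 40.5
>> 15.2667 z -1.851 q6 -2.595 tq [0.105 0.827 0.142] eff6 -1.146
```

```bash
for i in 1 2 3 4 5 6 7 8 9 10 ; do python3 -m inch '[[0,0,0.02,0,0,0,0.75]]' >/dev/null;python3 s.py; done
```

```text
>> 15.35 z -1.914 q6 -2.532 tq [0.113 0.866 0.068] eff6 -1.144
>> 15.4333 z -1.977 q6 -2.469 tq [0.058 0.741 0.079] eff6 -1.143
>> 15.5167 z -2.04 q6 -2.406 tq [0.082 0.822 0.088] eff6 -1.144
>> 15.6 z -2.103 q6 -2.343 tq [0.005 0.803 0.074] eff6 -1.142
>> 15.6833 z -2.165 q6 -2.281 tq [0.056 0.749 0.171] eff6 -1.143
>> 15.7667 z -2.228 q6 -2.218 tq [-0.054  0.751  0.145] eff6 -1.144
>> 15.85 z -2.291 q6 -2.155 tq [-0.028  0.747  0.044] eff6 -1.143
>> 15.9333 z -2.354 q6 -2.092 tq [0.001 0.771 0.102] eff6 -1.142
>> 16.0167 z -2.417 q6 -2.029 tq [-0.082  0.784  0.129] eff6 -1.142
>> 16.1 z -2.48 q6 -1.966 tq [-0.077  0.836  0.097] eff6 -1.143
```

Joint 6 effort gives a very clean reading, at -1.143 running free. I'll continue in batches of at most 0.5 rad (one click), with each row written out.

```bash
python3 -m inch '[[0,0,0.02,0,0,0,0.75],[0,0,0.02,0,0,0,0.75]]' >/dev/null;python3 s.py
python3 -m inch '[[0,0,0.02,0,0,0,0.75],[0,0,0.02,0,0,0,0.75]]' >/dev/null;python3 s.py
python3 -m inch '[[0,0,0.02,0,0,0,0.75],[0,0,0.02,0,0,0,0.75]]' >/dev/null;python3 s.py
python3 -m inch '[[0,0,0.02,0,0,0,0.75],[0,0,0.02,0,0,0,0.75]]' >/dev/null;python3 s.py
```

```text
>> 16.2667 z -2.605 q6 -1.841 tq [-0.144  0.759  0.083] eff6 -1.142
>> 16.4333 z -2.731 q6 -1.715 tq [-0.242  0.794  0.139] eff6 -1.142
>> 16.6 z -2.856 q6 -1.589 tq [-0.244  0.703  0.113] eff6 -1.141
>> 16.7667 z -2.982 q6 -1.464 tq [-0.268  0.724  0.108] eff6 -1.142
```

Run:
```python
from h import *
d=get('top','t2')
cv2.imwrite('pics/t2c.png',cv2.resize(d['pixels'][190:270,180:290,::-1],None,fx=5,fy=5,interpolation=cv2.INTER_CUBIC))
```

```text
(no output)
```

View pics/t2c.png

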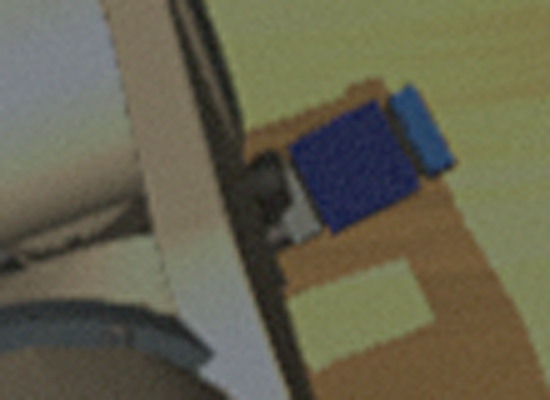

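The sliding jaw has reached the tile, and a small gap remains at the fixed jaw near (400,130). So there's probably another radian or so to go.

```bash
python3 -m inch '[[0,0,0.02,0,0,0,0.75],[0,0,0.02,0,0,0,0.75]]' >/dev/null;python3 s.py
python3 -m inch '[[0,0,0.02,0,0,0,0.75]]' >/dev/null;python3 s.py
python3 -m inch '[[0,0,0.02,0,0,0,0.75]]' >/dev/null;python3 s.py
python3 -m inch '[[0,0,0.02,0,0,0,0.75]]' >/dev/null;python3 s.py
python3 -m inch '[[0,0,0.02,0,0,0,0.75]]' >/dev/null;python3 s.py
python3 -m inch '[[0,0,0.02,0,0,0,0.75]]' >/dev/null;python3 s.py
python3 -m inch '[[0,0,0.02,0,0,0,0.75]]' >/dev/null;python3 s.py
```

```text
>> 16.9833 z -3.106 q6 -1.34 tq [-0.341  0.953  0.056] eff6 -1.301
>> 17.0667 z 3.114 q6 -1.277 tq [-0.345  0.869  0.151] eff6 -1.156
>> 17.15 z 3.052 q6 -1.214 tq [-0.451  0.902  0.137] eff6 -1.142
>> 17.2333 z 2.989 q6 -1.151 tq [-0.47   0.926  0.147] eff6 -1.141
>> 17.3167 z 2.926 q6 -1.088 tq [-0.412  0.916  0.112] eff6 -1.14
>> 17.4 z 2.863 q6 -1.026 tq [-0.444  0.933  0.107] eff6 -1.141
>> 17.4833 z 2.8 q6 -0.963 tq [-0.495  0.964  0.126] eff6 -1.141
```

```bash
python3 -m inch '[[0,0,0.02,0,0,0,0.75]]' >/dev/null;python3 s.py
python3 -m inch '[[0,0,0.02,0,0,0,0.75]]' >/dev/null;python3 s.py
python3 -m inch '[[0,0,0.02,0,0,0,0.75]]' >/dev/null;python3 s.py
python3 -m inch '[[0,0,0.02,0,0,0,0.75]]' >/dev/null;python3 s.py
python3 -m inch '[[0,0,0.02,0,0,0,0.75]]' >/dev/null;python3 s.py
python3 -m inch '[[0,0,0.02,0,0,0,0.75]]' >/dev/null;python3 s.py
python3 -m inch '[[0,0,0.02,0,0,0,0.75]]' >/dev/null;python3 s.py
```

```text
>> 17.5667 z 2.737 q6 -0.9 tq [-0.475  0.932  0.11 ] eff6 -1.14
>> 17.65 z 2.674 q6 -0.837 tq [-0.486  0.964  0.098] eff6 -1.14
>> 17.7333 z 2.612 q6 -0.774 tq [-0.514  0.977  0.157] eff6 -1.14
>> 17.8167 z 2.549 q6 -0.711 tq [-0.549  1.036  0.082] eff6 -1.14
>> 17.9 z 2.486 q6 -0.649 tq [-0.436  1.011  0.114] eff6 -1.139
>> 17.9833 z 2.423 q6 -0.586 tq [-0.48   1.059  0.082] eff6 -1.141
>> 18.0667 z 2.36 q6 -0.523 tq [-0.495  1.046  0.085] eff6 -1.14
```

```bash
cat > gap.py <<'E'
from h import *
a=np.radians(22.45); yv=np.array([-np.sin(a),np.cos(a)]); xv=np.array([np.cos(a),np.sin(a)])
def prof(d,n):
    P=pts(d); I=d['pixels'].astype(int); R,B=I[...,0],I[...,2]
    c=np.array([582,61.]); x=(P[...,:2]-c)@xv; y=(P[...,:2]-c)@yv; z=P[...,2]
    b=(B>R+20)
    t=b&(abs(x)<30)&(abs(y)<27)&(z>20)&(z<32)&(np.abs(x)<12)
    print(n,'blue y pts pct',np.percentile(y[t],[1,10,50,90,99]).round(1), t.sum())
    f=b&(abs(x)<20)&(y<-26)&(y>-50)&(z>20); print('  fixed',np.percentile(y[f],[2,50,98]).round(1))
    s=(~b)&(abs(x)<20)&(y>15)&(y<50)&(z>22)&(z<32); print('  slide',np.percentile(y[s],[2,50]).round(1),s.sum())
if __name__=='__main__':
    import sys
    prof(dict(np.load('top0.npz')),'top0'); prof(dict(np.load('t2.npz')),'t2'); prof(get('top',sys.argv[1]),'now')
E
python3 gap.py t3
```

```text
Traceback (most recent call last):
  File "gap.py", line 13, in <module>
    prof(dict(np.load('top0.npz')),'top0'); prof(dict(np.load('t2.npz')),'t2'); prof(get('top',sys.argv[1]),'now')
    ~~~~^^^^^^^^^^^^^^^^^^^^^^^^^^^^^^^^^^
  File "gap.py", line 8, in prof
    print(n,'blue y pts pct',np.percentile(y[t],[1,10,50,90,99]).round(1), t.sum())
                             ~~~~~~~~~~~~~^^^^^^^^^^^^^^^^^^^^^^
IndexError: index -1 is out of bounds for axis 0 with size 0
```

Run:
```python
from h import *
d=get('top','t3')
a=[cv2.resize(x['pixels'][190:270,215:290,::-1],None,fx=5,fy=5,interpolation=cv2.INTER_CUBIC) for x in (np.load('t2.npz'),d)]
cv2.imwrite('pics/t23.png',np.hstack(a))
```

```text
(no output)
```

View pics/t23.png

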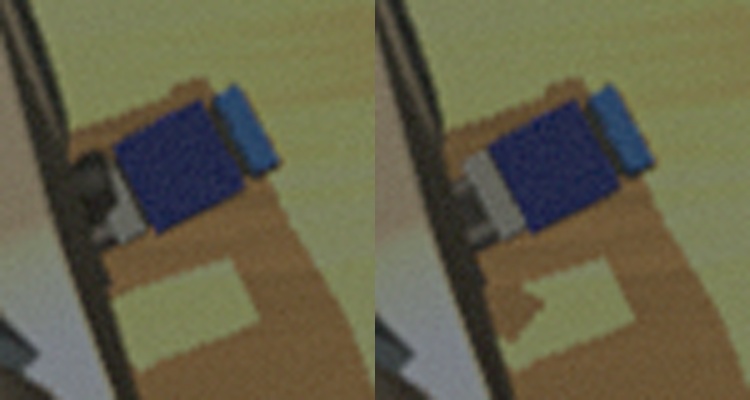

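```bash
cat > gap.py <<'E'
from h import *
import sys
a=np.radians(22.45); yv=np.array([-np.sin(a),np.cos(a)]); xv=np.array([np.cos(a),np.sin(a)])
def prof(d,n):
    # profile of height and colour along vise axis, from the depth map
    P=pts(d); I=d['pixels'].astype(int); c=np.array([581.2,60.8])
    x=(P[...,:2]-c)@xv; y=(P[...,:2]-c)@yv; z=P[...,2]; b=I[...,2]-I[...,0]
    tile=(b>30)&(I[...,0]<45)&(abs(x)<30)&(y>-29)&(y<30)&(z>20)
    print(n,'tile n',tile.sum(),'mean xy',x[tile].mean().round(2),y[tile].mean().round(2),np.percentile(y[tile],[2,98]).round(1))
    for k in range(-46,52,3):
        m=(abs(x)<17)&(abs(y-k)<1.5)
        if m.sum()>3: print(k,z[m].mean().round(0),I[m].mean(0).astype(int).tolist(),end='|')
    print()
for n in sys.argv[1:]: prof(dict(np.load(n+'.npz')),n)
E
python3 gap.py t2 t3
```

```text
t2 tile n 356 mean xy -0.96 0.8 [-21.7  23.3]
-46 18.0 [105, 102, 73]|-43 27.0 [65, 78, 92]|-40 26.0 [41, 68, 101]|-37 26.0 [43, 70, 101]|-34 26.0 [43, 70, 101]|-31 27.0 [39, 57, 78]|-28 15.0 [44, 46, 44]|-25 25.0 [43, 43, 48]|-22 29.0 [36, 41, 69]|-19 28.0 [34, 40, 72]|-16 29.0 [31, 37, 70]|-13 29.0 [34, 40, 71]|-10 29.0 [35, 41, 71]|-7 28.0 [34, 40, 71]|-4 29.0 [34, 39, 71]|-1 29.0 [33, 39, 71]|2 28.0 [34, 40, 72]|5 29.0 [34, 38, 71]|8 28.0 [34, 40, 71]|11 28.0 [34, 40, 71]|14 28.0 [34, 40, 72]|17 28.0 [34, 39, 71]|20 29.0 [33, 39, 72]|23 29.0 [32, 38, 70]|26 128.0 [57, 58, 56]|29 302.0 [63, 63, 51]|32 325.0 [71, 68, 58]|35 371.0 [85, 80, 66]|38 334.0 [101, 95, 79]|41 339.0 [102, 95, 80]|44 336.0 [100, 94, 78]|47 374.0 [107, 98, 82]|50 371.0 [107, 99, 82]|
t3 tile n 353 mean xy -1.09 0.63 [-21.6  23.1]
-46 22.0 [99, 95, 69]|-43 26.0 [63, 77, 93]|-40 27.0 [42, 68, 101]|-37 27.0 [43, 71, 102]|-34 27.0 [43, 70, 101]|-31 26.0 [40, 56, 76]|-28 14.0 [45, 47, 44]|-25 24.0 [43, 43, 48]|-22 28.0 [35, 40, 68]|-19 28.0 [33, 38, 70]|-16 29.0 [36, 42, 72]|-13 29.0 [34, 40, 71]|-10 29.0 [34, 40, 71]|-7 28.0 [34, 39, 71]|-4 28.0 [34, 40, 71]|-1 29.0 [34, 40, 71]|2 29.0 [34, 40, 72]|5 29.0 [34, 39, 71]|8 29.0 [34, 39, 71]|11 29.0 [33, 38, 71]|14 29.0 [34, 40, 72]|17 28.0 [34, 39, 72]|20 28.0 [34, 39, 72]|23 28.0 [32, 36, 68]|26 174.0 [77, 78, 68]|29 317.0 [68, 69, 57]|32 329.0 [76, 74, 63]|35 348.0 [94, 89, 75]|38 316.0 [112, 106, 90]|41 304.0 [102, 95, 80]|44 298.0 [98, 91, 75]|47 316.0 [100, 93, 78]|50 294.0 [94, 88, 73]|
```

Run:
```python
from h import *
a=np.radians(22.45); yv=np.array([-np.sin(a),np.cos(a)]); xv=np.array([np.cos(a),np.sin(a)])
for n in('top0','t2','t3'):
    d=dict(np.load(n+'.npz')); P=pts(d); I=d['pixels'].astype(int); c=np.array([581.2,60.8])
    x=(P[...,:2]-c)@xv; y=(P[...,:2]-c)@yv; z=P[...,2]
    for lo,hi in((-24,-16),(-16,-8),(-8,0)):
        print(n,lo,[ (k,int(m.sum()),int(np.median(z[m])),int(np.median(I[...,0][m]))) for k in range(20,50,2) for m in [(x>lo)&(x<hi)&(abs(y-k)<1)&(z<60)] if m.sum()>1])
s=r.sense(); print(s['eef_pos'],s['tcp_rot'],s['opening'],s['grasp_force'])
```

```text
top0 -24 [(20, 4, 0, 100), (22, 3, 0, 112), (24, 4, 1, 108), (26, 2, 1, 103), (28, 3, 1, 114), (30, 3, 1, 94), (32, 4, 2, 85), (34, 5, 2, 106), (36, 3, 23, 95), (38, 4, 14, 104), (40, 4, 7, 110), (42, 4, 12, 99), (44, 4, 14, 102), (46, 3, 4, 86), (48, 2, 0, 88)]
top0 -16 [(20, 2, 13, 68), (22, 3, 13, 66), (24, 3, 13, 62), (26, 2, 16, 63), (28, 2, 12, 61), (30, 3, 15, 63), (32, 3, 16, 57), (34, 3, 27, 96), (36, 3, 28, 116), (38, 3, 26, 115), (42, 3, 27, 113), (44, 3, 25, 115), (46, 2, 29, 108), (48, 4, 19, 86)]
top0 -8 [(20, 4, 14, 65), (22, 3, 17, 66), (24, 3, 14, 63), (26, 3, 12, 64), (28, 3, 13, 63), (32, 3, 25, 60), (34, 2, 26, 99), (36, 3, 29, 112), (38, 3, 26, 113), (40, 3, 27, 113), (42, 2, 26, 113), (44, 2, 27, 113), (46, 3, 29, 111), (48, 2, 13, 82)]
t2 -24 [(20, 3, 25, 34), (22, 3, 29, 36), (24, 4, 14, 49), (26, 2, 1, 85), (28, 3, 3, 108), (30, 5, 2, 93), (32, 4, 10, 94), (34, 4, 14, 91), (36, 4, 13, 99), (38, 4, 14, 93), (40, 4, 8, 102), (42, 4, 1, 100), (44, 3, 3, 94), (46, 3, 1, 88), (48, 3, 0, 105)]
t2 -16 [(20, 4, 28, 36), (22, 2, 27, 27), (24, 3, 19, 35), (26, 2, 14, 4
[... 530 characters left out ...]
2, 4, 1, 88), (44, 3, 3, 99), (46, 3, 5, 89), (48, 3, 0, 104)]
t3 -16 [(20, 4, 27, 33), (22, 3, 29, 30), (24, 2, 27, 39), (26, 3, 27, 82), (28, 2, 27, 97), (30, 2, 27, 99), (32, 3, 24, 95), (34, 3, 26, 99), (36, 3, 26, 100), (38, 3, 26, 89), (40, 2, 20, 75), (42, 3, 23, 68), (44, 4, 22, 68), (46, 3, 22, 77), (48, 4, 17, 65)]
t3 -8 [(20, 2, 30, 38), (22, 3, 28, 34), (24, 3, 27, 34), (26, 3, 29, 74), (28, 3, 27, 97), (30, 2, 25, 100), (32, 3, 26, 97), (34, 2, 24, 97), (36, 3, 25, 97), (38, 3, 25, 102), (42, 2, 13, 56), (44, 2, 14, 40), (46, 2, 13, 47), (48, 2, 12, 48)]
[548.31559008 150.93208473  74.84878707] [-3.14102792e+00  1.17341075e-04  2.35551958e+00] 0.410055991437279 40.80489099025726
```

The jaw face has moved 33 → 28.5 → 25 mm, about 3.5 mm/rad, and is only now reaching the tile. That leaves about 5 mm (1.4 rad) to go.

```bash
python3 -m inch '[[0,0,0.02,0,0,0,0.75],[0,0,0.02,0,0,0,0.75],[0,0,0.02,0,0,0,0.75]]' >/dev/null;python3 s.py
python3 -m inch '[[0,0,0.02,0,0,0,0.75],[0,0,0.02,0,0,0,0.75]]' >/dev/null;python3 s.py
python3 -m inch '[[0,0,0.02,0,0,0,0.75],[0,0,0.02,0,0,0,0.75]]' >/dev/null;python3 s.py
python3 -m inch '[[0,0,0.02,0,0,0,0.75]]' >/dev/null;python3 s.py
python3 -m inch '[[0,0,0.02,0,0,0,0.75]]' >/dev/null;python3 s.py
python3 -m inch '[[0,0,0.02,0,0,0,0.75]]' >/dev/null;python3 s.py
```

```text
>> 18.3667 z 2.172 q6 -0.334 tq [-0.514  1.105  0.065] eff6 -1.154
>> 18.5333 z 2.046 q6 -0.209 tq [-0.5    1.113  0.068] eff6 -1.139
>> 18.7 z 1.92 q6 -0.083 tq [-0.449  1.146  0.111] eff6 -1.138
>> 18.7833 z 1.858 q6 -0.02 tq [-0.474  1.191  0.107] eff6 -1.139
>> 18.8667 z 1.795 q6 0.043 tq [-0.492  1.147  0.063] eff6 -1.139
>> 18.95 z 1.732 q6 0.105 tq [-0.465  1.143  0.116] eff6 -1.138
```

```bash
python3 -m inch '[[0,0,0.02,0,0,0,0.75]]' >/dev/null;python3 s.py
python3 -m inch '[[0,0,0.02,0,0,0,0.75]]' >/dev/null;python3 s.py
python3 -m inch '[[0,0,0.02,0,0,0,0.75]]' >/dev/null;python3 s.py
python3 -m inch '[[0,0,0.02,0,0,0,0.75]]' >/dev/null;python3 s.py
python3 -m inch '[[0,0,0.02,0,0,0,0.75]]' >/dev/null;python3 s.py
```

```text
>> 19.0333 z 1.669 q6 0.168 tq [-0.43   1.219  0.132] eff6 -1.139
>> 19.1167 z 1.606 q6 0.231 tq [-0.413  1.218  0.104] eff6 -1.139
>> 19.2 z 1.543 q6 0.294 tq [-0.35   1.209  0.154] eff6 -1.139
>> 19.2833 z 1.481 q6 0.357 tq [-0.341  1.263  0.104] eff6 -1.138
>> 19.3667 z 1.418 q6 0.42 tq [-0.338  1.301  0.137] eff6 -1.139
```

```bash
python3 -m inch '[[0,0,0.02,0,0,0,0.75]]' >/dev/null;python3 s.py
python3 -m inch '[[0,0,0.02,0,0,0,0.75]]' >/dev/null;python3 s.py
python3 -m inch '[[0,0,0.02,0,0,0,0.75]]' >/dev/null;python3 s.py
python3 -m inch '[[0,0,0.02,0,0,0,0.75]]' >/dev/null;python3 s.py
python3 -m inch '[[0,0,0.02,0,0,0,0.75]]' >/dev/null;python3 s.py
python3 -m inch '[[0,0,0.02,0,0,0,0.75]]' >/dev/null;python3 s.py
python3 -m inch '[[0,0,0.02,0,0,0,0.75]]' >/dev/null;python3 s.py
```

```text
>> 19.45 z 1.355 q6 0.482 tq [-0.331  1.294  0.067] eff6 -1.14
>> 19.5333 z 1.292 q6 0.545 tq [-0.301  1.237  0.111] eff6 -1.139
>> 19.6167 z 1.229 q6 0.608 tq [-0.254  1.264  0.187] eff6 -1.139
>> 19.7 z 1.166 q6 0.671 tq [-0.284  1.324  0.07 ] eff6 -1.139
>> 19.7833 z 1.104 q6 0.734 tq [-0.269  1.3    0.095] eff6 -1.14
>> 19.8667 z 1.041 q6 0.797 tq [-0.215  1.277  0.102] eff6 -1.138
>> 19.95 z 0.978 q6 0.859 tq [-0.185  1.301  0.132] eff6 -1.139
```

```bash
python3 - <<'E'
from h import *
get('top','t4')
E
python3 gap.py t4
```

```text
t4 tile n 358 mean xy -0.6 -3.34 [-25.9  19.1]
-46 21.0 [103, 99, 71]|-43 27.0 [64, 78, 92]|-40 27.0 [42, 69, 102]|-37 27.0 [44, 71, 102]|-34 27.0 [44, 70, 101]|-31 27.0 [40, 58, 78]|-28 28.0 [35, 42, 60]|-25 29.0 [35, 40, 71]|-22 29.0 [34, 39, 71]|-19 29.0 [36, 41, 71]|-16 28.0 [33, 39, 70]|-13 28.0 [36, 41, 71]|-10 29.0 [35, 40, 71]|-7 29.0 [34, 40, 71]|-4 28.0 [34, 40, 71]|-1 29.0 [33, 39, 71]|2 28.0 [34, 40, 72]|5 28.0 [35, 40, 72]|8 28.0 [32, 38, 70]|11 29.0 [34, 40, 71]|14 29.0 [35, 39, 72]|17 29.0 [30, 37, 70]|20 29.0 [37, 41, 69]|23 28.0 [84, 85, 81]|26 163.0 [97, 98, 80]|29 309.0 [69, 70, 58]|32 333.0 [76, 74, 63]|35 346.0 [91, 86, 73]|38 291.0 [98, 90, 75]|41 297.0 [97, 90, 75]|44 289.0 [97, 90, 75]|47 322.0 [101, 94, 78]|50 302.0 [95, 89, 73]|
```

The tile has been pushed 4 mm and about 1 mm of gap is left, so the clutch is near.

```bash
python3 -m inch '[[0,0,0.02,0,0,0,0.75]]' >/dev/null;python3 s.py
python3 -m inch '[[0,0,0.02,0,0,0,0.75]]' >/dev/null;python3 s.py
python3 -m inch '[[0,0,0.02,0,0,0,0.75]]' >/dev/null;python3 s.py
python3 -m inch '[[0,0,0.02,0,0,0,0.75]]' >/dev/null;python3 s.py
python3 -m inch '[[0,0,0.02,0,0,0,0.75]]' >/dev/null;python3 s.py
python3 -m inch '[[0,0,0.02,0,0,0,0.75]]' >/dev/null;python3 s.py
```

```text
>> 20.0833 z 0.918 q6 0.919 tq [-0.22   1.294  0.093] eff6 -1.709
>> 20.1667 z 0.852 q6 0.985 tq [-0.185  1.277  0.109] eff6 -1.307
>> 20.25 z 0.789 q6 1.048 tq [-0.138  1.322  0.147] eff6 -1.092
>> 20.3333 z 0.727 q6 1.111 tq [-0.135  1.284  0.234] eff6 -1.026
>> 20.4167 z 0.664 q6 1.173 tq [-0.097  1.252  0.238] eff6 -1.013
>> 20.5 z 0.601 q6 1.236 tq [0.008 1.377 0.214] eff6 -0.995
```

Wrist torque has risen from 0.11 to 0.24 N·m and joint effort shifted with it, so the jaws tightened at about q6 = 1.07. I'll go on to roughly 1.5 clicks, q6 about 1.85.

```bash
python3 -m inch '[[0,0,0.02,0,0,0,0.75]]' >/dev/null;python3 s.py
python3 -m inch '[[0,0,0.02,0,0,0,0.75]]' >/dev/null;python3 s.py
python3 -m inch '[[0,0,0.02,0,0,0,0.75]]' >/dev/null;python3 s.py
python3 -m inch '[[0,0,0.02,0,0,0,0.75]]' >/dev/null;python3 s.py
python3 -m inch '[[0,0,0.02,0,0,0,0.75]]' >/dev/null;python3 s.py
python3 -m inch '[[0,0,0.02,0,0,0,0.75]]' >/dev/null;python3 s.py
```

```text
>> 20.5833 z 0.538 q6 1.299 tq [-0.054  1.281  0.223] eff6 -0.994
>> 20.6667 z 0.475 q6 1.362 tq [-0.048  1.325  0.205] eff6 -1.017
>> 20.75 z 0.413 q6 1.425 tq [0.005 1.278 0.218] eff6 -1.054
>> 20.8333 z 0.35 q6 1.488 tq [-0.011  1.296  0.182] eff6 -1.083
>> 20.9167 z 0.287 q6 1.55 tq [0.025 1.232 0.139] eff6 -1.09
>> 21.0 z 0.224 q6 1.613 tq [0.021 1.243 0.203] eff6 -1.07
```

```bash
python3 -m inch '[[0,0,0.02,0,0,0,0.75]]' >/dev/null;python3 s.py
python3 -m inch '[[0,0,0.02,0,0,0,0.75]]' >/dev/null;python3 s.py
python3 -m inch '[[0,0,0.02,0,0,0,0.75]]' >/dev/null;python3 s.py
python3 -m inch '[[0,0,0.015,0,0,0,0.75]]' >/dev/null;python3 s.py
```

```text
>> 21.0833 z 0.161 q6 1.676 tq [0.014 1.248 0.192] eff6 -1.035
>> 21.1667 z 0.098 q6 1.739 tq [0.105 1.221 0.264] eff6 -1.003
>> 21.25 z 0.036 q6 1.802 tq [0.075 1.193 0.251] eff6 -0.992
>> 21.3333 z -0.012 q6 1.849 tq [0.098 1.307 0.26 ] eff6 -0.419
```

That's about 1.5 clicks: two ripple peaks at q6 1.28 and 1.80, 0.52 apart. Now I'll release the knob and retreat.

```bash
python3 -m inch '[[0,0,0,0,0,0,0.55],[0,0,0,0,0,0,0.4],[0,0,0,0,0,0,0.2],[0,0,0,0,0,0,0],[0,0,0,0,0,0,0],[0,0,0,0,0,-0.2,0],[0,0,0,0,0,-0.6,0],[0,0,0,0,0,-1,0]]'
python3 -m inch '[[0,0,0,0,0,-1,0],[0,0,0,0,0,-1,0],[0,0,0,0,0,-1,0],[0,0,0,0,0,-1,0],[0,0,0,-0.9,0,-0.4,0],[0,0,0,-0.9,0,0,0],[0,0,0,-0.9,0,0,0],[0,0,0,-0.9,0,0,0]]'
python3 -m inch '[[0,0,0,-0.9,0,0,0],[0,0,0,-0.5,0,0,0],[0,0,0,0,0,0,0],[0,0,0,0,0,0,0]]'
python3 - <<'E'
from h import *
d=get('top','t5')
cv2.imwrite('pics/t5c.png',cv2.resize(d['pixels'][100:300,160:460,::-1],None,fx=2.6,fy=2.6,interpolation=cv2.INTER_CUBIC))
E
python3 gap.py t5
```

```text
clock: 22.0
eef_pos: [547.1, 150.8, 117.5]
tcp_rot: [3.14, 0.004, -0.01]
contact_force: [-0.1, -0.3, 0.1]
opening: 1.001
grasp_force: 0.0
clock: 22.67
eef_pos: [457.7, 152.1, 229.3]
tcp_rot: [-3.141, -0.001, -0.01]
contact_force: [0.8, -0.1, 0.5]
opening: 0.999
grasp_force: 0.0
clock: 23.0
eef_pos: [424.1, 152.7, 229.4]
tcp_rot: [-3.141, -0.002, -0.009]
contact_force: [0.8, 0.6, 0.4]
opening: 0.999
grasp_force: 0.0
t5 tile n 374 mean xy -1.29 -4.3 [-27.7  19. ]
-46 18.0 [93, 92, 69]|-43 27.0 [60, 74, 91]|-40 26.0 [40, 67, 97]|-37 26.0 [42, 67, 97]|-34 27.0 [42, 68, 98]|-31 27.0 [43, 68, 96]|-28 27.0 [38, 55, 95]|-25 29.0 [35, 50, 111]|-22 28.0 [38, 51, 113]|-19 30.0 [37, 51, 112]|-16 29.0 [37, 51, 112]|-13 28.0 [38, 52, 112]|-10 28.0 [36, 51, 112]|-7 28.0 [37, 51, 112]|-4 28.0 [38, 51, 112]|-1 28.0 [37, 51, 112]|2 29.0 [38, 52, 113]|5 29.0 [39, 52, 113]|8 29.0 [37, 52, 113]|11 29.0 [37, 50, 112]|14 29.0 [36, 51, 112]|17 29.0 [35, 50, 113]|20 28.0 [49, 57, 101]|23 27.0 [108, 111, 116]|26 27.0 [120, 126, 128]|29 27.0 [119, 123, 128]|32 27.0 [119, 124, 129]|35 21.0 [100, 102, 102]|38 17.0 [83, 80, 72]|41 17.0 [81, 79, 71]|44 17.0 [84, 82, 73]|47 17.0 [82, 80, 71]|50 18.0 [83, 80, 73]|
```

View pics/t5c.png

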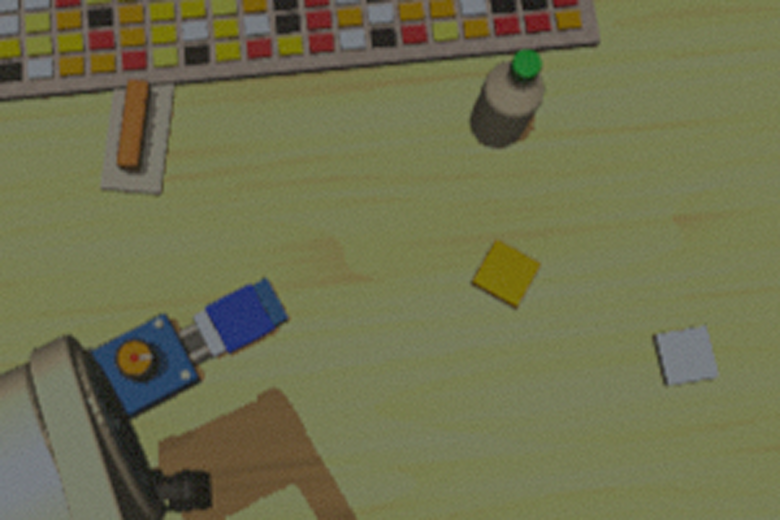

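The tile at (242,318) is clamped flat between both jaws with no gaps. The other tiles, glue and float are undisturbed, and the arm is clear of everything.

```bash
python3 -c "
from rig import r
print(r.sign_off())"
```

```text
the job is handed in; nothing more can be done
None
```

The job is handed in: the blue tile is clamped flat and square in the vise, the knob was turned until the clutch slipped about one and a half clicks by feel and then let go, and nothing else on the bench was touched.

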